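# Line the paint jars up by height on the rack

### The job

Line the white bottle and the three jars up by height on the wooden rack, each standing upright in the middle of its own round cork mat: the tallest on the mat next to the upright steel end plate, then one after the other down to the shortest at the far end of the row. Do not tip any of them over, and leave the roll of masking tape where it lies.

Things in the scene. Friction and masses are not known exactly. Their poses are not given: they have to be found in the camera images.
- bottle_white: white round squeeze bottle with a blue cap and label band, the tallest container: 123 mm high, body 48 mm across up to about 90 mm height, narrowing to a cap 25 mm across above 103 mm, 0.16 kg or so. Origin: centre of the underside, z up, standing upright on the light left desk top (height 0) or on the dark right one (4 mm lower). Its mass varies from 0.7 to 1.4 times that.
- jar_tall: round clear jar with beige content and a black lid, the second tallest and the widest: 88 mm high, 60 mm across, 0.2 kg or so. Origin: centre of the underside, z up, standing upright on the light left desk top (height 0) or on the dark right one (4 mm lower). Its mass varies from 0.7 to 1.4 times that.
- jar_mid: round clear glass jar with a pale pink content, a white label and a black lid, the third tallest: 58 mm high, 52 mm across, 0.12 kg or so. Origin: centre of the underside, z up, standing upright on the light left desk top (height 0) or on the dark right one (4 mm lower). Its mass varies from 0.7 to 1.4 times that.
- jar_small: small round clear jar with a gold-brown lid, the shortest: 46 mm high, 42 mm across, 0.08 kg or so. Origin: centre of the underside, z up, standing upright on the light left desk top (height 0) or on the dark right one (4 mm lower). Its mass varies from 0.7 to 1.4 times that.
- mat_a: one of four identical round cork mats, 72 mm across and 3 mm thick, fixed in a row on a low wooden rack (rack board 445 x 86 mm, top 12 mm above the desk). Origin: centre of the mat's underside, 12 mm above the desk; its top is 15 mm above the desk. z is up. The mats stand 95 mm apart in a straight line; the letters say nothing about their order in the row
- mat_b: one of four identical round cork mats, 72 mm across and 3 mm thick, fixed in a row on a low wooden rack (rack board 445 x 86 mm, top 12 mm above the desk). Origin: centre of the mat's underside, 12 mm above the desk; its top is 15 mm above the desk. z is up. The mats stand 95 mm apart in a straight line; the letters say nothing about their order in the row
- mat_c: one of four identical round cork mats, 72 mm across and 3 mm thick, fixed in a row on a low wooden rack (rack board 445 x 86 mm, top 12 mm above the desk). Origin: centre of the mat's underside, 12 mm above the desk; its top is 15 mm above the desk. z is up. The mats stand 95 mm apart in a straight line; the letters say nothing about their order in the row
- mat_d: one of four identical round cork mats, 72 mm across and 3 mm thick, fixed in a row on a low wooden rack (rack board 445 x 86 mm, top 12 mm above the desk). Origin: centre of the mat's underside, 12 mm above the desk; its top is 15 mm above the desk. z is up. The mats stand 95 mm apart in a straight line; the letters say nothing about their order in the row
- end_plate: upright dark steel plate, 80 mm wide, 45 mm high, 3 mm thick, fixed across one end of the rack, in line with the mats; the first mat's centre is 65 mm from it, the others 160, 255 and 350 mm. It may be at either end of the rack; the other end has only a light wooden bar 10 mm high and 12 mm thick, 65 mm beyond the last mat's centre. Origin: centre of the plate's foot, 12 mm above the desk; its y axis runs along the row of mats.
- tape_masking: roll of yellow masking tape lying flat, 76 mm across, 18 mm high; not part of the job, to be left alone. Origin: centre of the underside.

How it is judged:
By the outcome, as a careful person would: the job done as asked, in the order asked, and still so for the second after the job is handed in, with the robot touching nothing.
It also fails if it takes over 122 s, if anything falls off the work surface, if the arm or the gripper's body presses on something with over 40 N, if the wrist force passes 120 N, or if a joint passes its speed limit or range.

### The arm

A 6-joint arm with a two-finger parallel gripper is mounted at the origin on a cart in front of the work surface, level with it; the furniture and walls round the work are solid. World frame = base frame: x ahead of the robot, y to its left, z up, the work surface at z = 0. Lengths are in m, angles in degrees, forces in N, time in s.
With the tool pointing down it reaches from about 0.3 to 0.75 m from the base axis. Payload 8.5 kg.
Tool frame: the origin (TCP) lies at the very end of the fingers, on their centre line; the grasp point (between the pads) lies 19 mm behind it; x points along the fingers, y is the direction in which the jaws open and shut, and the axes are right-handed (so a half turn about x gives the same grasp; the last joint's range is limited). The gripper opens to 85 mm and grips with 20 to 120 N. Pads are 22 mm wide; open, the fingers measure 114 mm over their backs; the gripper's body (76 mm by 85 mm) begins 54 mm behind the grasp point. The pads swing forward as they close: fully open they stand 13 mm farther back than shut.
Start: joints at [-83.325, 21.807, 74.336, -0, 83.858, -12.336], TCP at [0.179, -0.52, 0.204] pointing down, gripper open.
Joint ranges: [-178.18, 178.18], [-50.72, 133.34], [12.68, 142.11], [-81.47, 261.47], [9.98, 163.14], [-165.26, 165.26]. Speed limits (degrees/s): [136.94, 136.94, 180, 180, 180, 180].

### API

Orientations are given as a 3x3 rotation matrix whose columns are the frame's x, y, z axes.
In Python, from rig import sensors, cams, env gives the robot as it stands.
- The arm moves only by the shell command python3 -m crank 'ROWS' [FORCE]. ROWS is a JSON object of lists of equal length, an entry for each row: "hand": the closure in counts, from 0 (fully open) to 255 (shut); "translation": the shift along the tool's x, y, z in m, a list of three; "dr": the turn, a rotation vector about the tool's x, y, z in rad, a list of three. A call has 1 to 5 rows; each row is the pose to reach, as a shift and turn from the pose commanded when the call began, along the tool's axes at that moment; what a row does not reach only later rows make up. A row lasts 1/10 s, in which the tool goes at most 50 mm and 8.59 degrees, less where a joint would pass 70% of its speed; a pose out of reach is approached as far as the arm can. A call with a gripper value outside its range is refused whole. The fingers move at their own pace and stop on an object; FORCE is the grip in N (left out, the last holds). Time passes only in rows, so rows that repeat a pose let the fingers close. It gives the time, the measured TCP pose, the force and the opening at its end, in the units of the state.
- sensors.observe(): the state, without advancing time (a new reading comes with each control period).
- cams.get_image(name): name is "scene" or "top"; returns (picture, depth): 420x560x3 uint8, blue, green, red; 420x560 float32, m along the optical axis (not along the pixel's ray), 0 where there is no reading.
- cams.calibration(name): a dict with "vertical_fov" (degrees; the focal length in pixels is half the picture's height over the tangent of half this angle, whatever the lens; pixels are square), "cx", "cy" (the principal point, pixels), "distortion" ([k1, k2, p1, p2, k3] as OpenCV has them; the pictures are not rectified), "extrinsics" (4x4, takes a point from camera to world coordinates). Camera axes: x right, y down, z forward; pixel columns grow to the right and rows downward; lengths in m; the calibration is good to about 2 mm. A picture is of the moment at which its call begins. calibration takes no time and is no camera call.
- env.close_job(): hands the job in, once; it reports no verdict.
The state is a dict: "time_s": time; "q": joint angles; "qvel": joint speeds; "joint_efforts": joint torques, N m; "position": TCP position; "tool_rot": TCP orientation; "ft_force": force on the tool from outside, world axes, zero at the start; "wrist_torque": the same for the moment, N m; "grip_width": finger opening in m.
Only numpy, scipy, OpenCV 4.12 (cv2) and the standard library are available. Lean on these libraries where they do the work, as an engineer would, in place of code of your own. Each camera call takes 0.05 s, during which the arm holds its last target. There are 200 camera calls.

## Working session

There is one attempt and no reset: what is moved stays moved. The work goes in short steps, Python scripts to look and compute and a shell command to move; the robot and the scene stay as the last step left them, time stands still between calls to the robot, and variables do not carry over. Pictures are saved under pics/ and viewed, about 12 in all and at most 16, crops included, and the job is handed in when it is done.

```bash
ls; mkdir -p pics
python3 - <<'E'
from rig import sensors,cams
import cv2,numpy as np
s=sensors.observe();print({k:np.round(v,3).tolist() for k,v in s.items()})
for n in("scene","top"):
    p,d=cams.get_image(n);cv2.imwrite(f"pics/{n}0.png",p);np.save(f"pics/{n}0.npy",d)
    c=cams.calibration(n);print(n,c)
E
```

```text
pics
{'time_s': 0.0, 'q': [-83.325, 21.839, 74.386, -0.001, 83.859, -12.335], 'qvel': [0.069, -0.043, 0.02, -0.029, -0.111, 0.077], 'joint_efforts': [-0.0, -44.847, -23.128, -0.0, 0.005, 0.0], 'position': [0.179, -0.52, 0.204], 'tool_rot': [[-0.0, 0.326, -0.945], [0.001, -0.945, -0.326], [-1.0, -0.001, -0.0]], 'ft_force': [-0.341, 0.506, -0.351], 'wrist_torque': [-0.006, -0.032, 0.027], 'grip_width': 0.085}
scene {'vertical_fov': 52.38471718104891, 'cx': 285.66730063474523, 'cy': 214.215429994444, 'distortion': array([-0.12838734,  0.        ,  0.        ,  0.        ,  0.        ]), 'extrinsics': array([[ 0.73205137, -0.30362989,  0.60984398, -0.22159012],
       [-0.68083562, -0.35727069,  0.63939073, -0.75500282],
       [ 0.02374125, -0.88327037, -0.46826254,  0.57642933],
       [ 0.        ,  0.        ,  0.        ,  1.        ]])}
top {'vertical_fov': 56.629052648430076, 'cx': 280.7435493590487, 'cy': 207.9604563023981, 'distortion': array([0.03429087, 0.        , 0.        , 0.        , 0.        ]), 'extrinsics': array([[ 0.01657077, -0.98957993,  0.14302788,  0.3293103 ],
       [-0.99976355, -0.01438425,  0.01630789, -0.03759363],
       [-0.01408061, -0.1432643 , -0.9895843 ,  1.2210601 ],
       [ 0.        ,  0.        ,  0.        ,  1.        ]])}
```

View pics/top0.png

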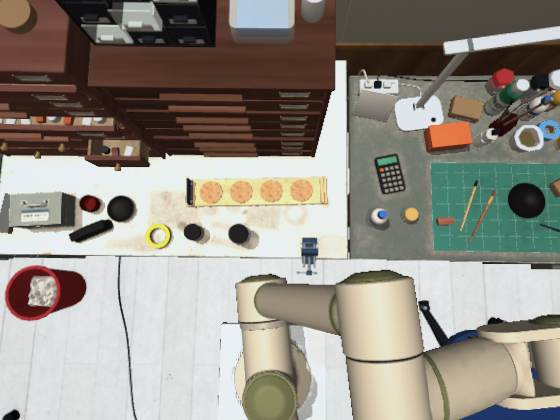

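View pics/scene0.png

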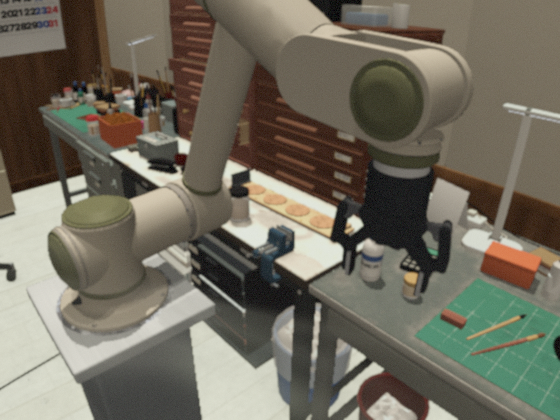

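The top view shows four mats at (211,191), (241,191), (271,191) and (302,191), with the steel plate on the left at (190,190). The bottle is at (379,215), the small jar at (411,214), two black-lidded jars at (193,232) and (238,233), the tape at (158,236), and a vise at (310,250). Next I'll measure these positions.

```bash
cat > h.py <<'E'
import cv2,numpy as np
from rig import sensors,cams
def cloud(n,d):
    c=cams.calibration(n);h,w=d.shape;f=h/2/np.tan(np.radians(c["vertical_fov"]/2))
    K=np.array([[f,0,c["cx"]],[0,f,c["cy"]],[0,0,1]])
    v,u=np.mgrid[:h,:w];uv=np.stack([u,v],-1).reshape(-1,1,2).astype(np.float32)
    r=cv2.undistortPoints(uv,K,c["distortion"]).reshape(h,w,2)
    P=np.dstack([r*d[...,None],d]);T=c["extrinsics"]
    return P@T[:3,:3].T+T[:3,3]
def grab(n,name=None):
    p,d=cams.get_image(n)
    if name: cv2.imwrite(f"pics/{name}.png",p)
    return p,cloud(n,d)
def disc(W,u,v,r=22,zmin=.03,zmax=.2):
    """top-face circle of the thing about a pixel: centre of min. enclosing circle, height"""
    A=W[v-r:v+r,u-r:u+r].reshape(-1,3);A=A[(A[:,2]>zmin)&(A[:,2]<zmax)]
    if len(A)<5: return None
    z=np.percentile(A[:,2],85);B=A[abs(A[:,2]-z)<.006]
    (x,y),R=cv2.minEnclosingCircle(B[:,:2].astype(np.float32))
    return np.round([x,y,z,R,*B[:,:2].mean(0),len(B)],4)
E
python3 - <<'E'
from h import *
W=cloud("top",np.load("pics/top0.npy"));p=cv2.imread("pics/top0.png")
for n,u,v in[("j193",193,232),("j238",238,233),("bot",379,215),("small",411,214),("dark120",120,208),("vise",310,250)]:print(n,disc(W,u,v,16,.02))
hsv=cv2.cvtColor(p,cv2.COLOR_BGR2HSV)
m=cv2.inRange(hsv,(5,90,150),(17,255,255))
m[:175]=0;m[210:]=0;m[:,:185]=0;m[:,335:]=0
n,l,st,ce=cv2.connectedComponentsWithStats(m)
for i in range(1,n):
    if st[i,4]>100:
        A=W[l==i];print("mat",ce[i],st[i],np.round(A.mean(0),4))
B=W[170:212,183:200].reshape(-1,3);B=B[(B[:,2]>.04)&(B[:,2]<.08)];print("plate",B.mean(0),np.ptp(B,axis=0),len(B))
print("tape",W[236,146],W[236,170],"desk",W[225,270],"rdesk",W[235,400], W[200,360])
Z=W[240:280,295:325];A=Z.reshape(-1,3);A=A[(A[:,2]>.015)];print("vise",A.min(0),A.max(0))
# drawers front
for v in range(100,180,10):print(v,W[v,240].round(3))
big=cv2.resize(p[160:265,90:450],None,fx=2.2,fy=2.2,interpolation=cv2.INTER_CUBIC);cv2.imwrite("pics/crop.png",big)
E
```

```text
j193 [4.226e-01 2.471e-01 6.180e-02 2.650e-02 4.226e-01 2.468e-01 2.310e+02]
j238 [4.184e-01 1.057e-01 9.200e-02 2.920e-02 4.180e-01 1.058e-01 3.040e+02]
bot [ 4.769e-01 -3.084e-01  1.186e-01  1.290e-02  4.774e-01 -3.074e-01
  5.800e+01]
small [ 4.874e-01 -4.145e-01  4.520e-02  2.160e-02  4.878e-01 -4.134e-01
  1.490e+02]
dark120 [0.4494 0.521  0.0353 0.0032 0.4494 0.5212 3.    ]
vise [ 3.877e-01 -1.036e-01  6.740e-02  3.160e-02  3.865e-01 -1.040e-01
  1.870e+02]
mat [240.76056338 191.73239437] [230 181  22  22 355] [0.5511 0.1077 0.0268]
mat [271.12359551 190.96629213] [260 180  23  22 356] [0.557  0.0134 0.0164]
mat [301.2084507  190.29577465] [291 180  22  22 355] [ 0.5597 -0.081   0.0198]
mat [210.63943662 192.34084507] [200 182  22  22 355] [0.5492 0.203  0.0197]
plate [0.54681296 0.26851341 0.05201162] [0.07763784 0.00582123 0.02235503] 70
tape [0.4094373  0.3959089  0.02101406] [0.41110323 0.32490175 0.01168762] desk [ 0.45143145  0.01556813 -0.00299803] rdesk [ 0.42658389 -0.39116592 -0.0046522 ] [ 0.53575464 -0.26860865 -0.00530782]
vise [ 0.29907604 -0.1302723   0.01523567] [ 0.40223552 -0.03759363  1.2210601 ]
100 [0.662 0.062 0.461]
110 [0.663 0.069 0.405]
120 [0.663 0.076 0.344]
130 [0.662 0.084 0.279]
140 [0.667 0.095 0.183]
150 [0.664 0.105 0.099]
160 [0.659 0.116 0.004]
170 [0.627 0.115 0.   ]
```

View pics/crop.png

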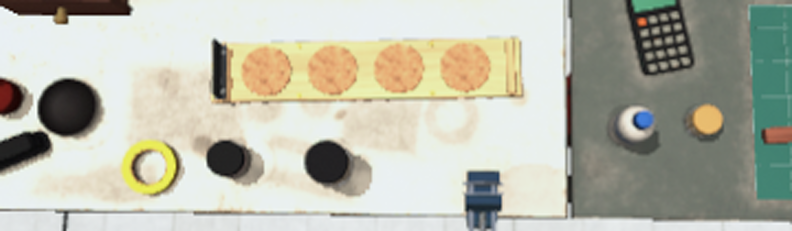

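The measurements fit the given sizes: heights of 62, 92, 119 and 45 mm, mat pitch 95 mm, and plate to first mat 65 mm. Projected to the known heights, the mats are at (.550,.204), (.5535,.109), (.557,.014) and (.561,-.081), numbered from the plate. The containers are:
- **bottle:** (.477,-.308)
- **small jar:** (.488,-.415)
- **tall jar:** (.419,.106)
- **mid jar:** (.423,.248)

I'll set out for the bottle first.

```bash
python3 -m crank '{"hand":[0,0,0,0,0],"translation":[[-0.005,-0.01,-0.035],[-0.01,-0.02,-0.07],[-0.015,-0.03,-0.105],[-0.02,-0.04,-0.14],[-0.025,-0.05,-0.175]],"dr":[[-0.124,0,0],[-0.248,0,0],[-0.372,0,0],[-0.496,0,0],[-0.62,0,0]]}' 60
cat > st.py <<'E'
# state and world delta to a goal, expressed in tool axes:  python3 st.py X Y Z [yaw of jaw axis 0]
import sys;from h import *
from scipy.spatial.transform import Rotation as R
s=sensors.observe();T=np.array(s["tool_rot"]);p=np.array(s["position"])
g=np.column_stack([[0,0,-1],[1,0,0],[0,-1,0]])
print("t",s["time_s"],"pos",p.round(4),"w",np.round(s["grip_width"],4),"F",np.round(s["ft_force"],1))
if len(sys.argv)>3:print("tool shift",(T.T@(np.array(sys.argv[1:4],float)-p)).round(4),"dr",R.from_matrix(T.T@g).as_rotvec().round(3))
E
python3 st.py .477 -.308 .2
```

```text
time_s: 0.6
position: [0.3293, -0.4146, 0.2291]
tool_rot: [[-0.0, 0.817, -0.576], [0.001, -0.576, -0.817], [-1.0, -0.001, -0.0]]
ft_force: [0.5, -0.1, 0.2]
grip_width: 0.0856
t 0.6 pos [ 0.3293 -0.4146  0.2291] w 0.0856 F [ 0.5 -0.1  0.2]
tool shift [ 0.0291  0.0593 -0.1722] dr [-0.614 -0.001  0.   ]
```

```bash
python3 -m crank '{"hand":[0,0,0,0,0],"translation":[[0,0.012,-0.035],[0,0.024,-0.07],[0,0.036,-0.105],[0.01,0.048,-0.14],[0.029,0.059,-0.172]],"dr":[[-0.124,0,0],[-0.248,0,0],[-0.372,0,0],[-0.496,0,0],[-0.614,0,0]]}' 60
python3 -m crank '{"hand":[0],"translation":[[0,0,0]],"dr":[[0,0,0]]}'
python3 st.py .477 -.308 .054
python3 - <<'E'
from h import *
p,W=grab("scene","s1");q,_=grab("top","t1")
a=cv2.resize(p[150:340,280:480],None,fx=2,fy=2);b=cv2.resize(q[170:265,340:440],(400,380))
cv2.imwrite("pics/c1.png",np.hstack([a,b]))
E
```

```text
time_s: 1.1
position: [0.4778, -0.3089, 0.2006]
tool_rot: [[0.002, 1.0, 0.0], [-0.002, 0.0, -1.0], [-1.0, 0.002, 0.002]]
ft_force: [0.4, -1.1, -0.4]
grip_width: 0.0854
time_s: 1.2
position: [0.4777, -0.3066, 0.1973]
tool_rot: [[-0.003, 1.0, 0.002], [0.004, 0.002, -1.0], [-1.0, -0.003, -0.004]]
ft_force: [0.3, -0.6, 0.4]
grip_width: 0.0856
t 1.2 pos [ 0.4777 -0.3066  0.1973] w 0.0856 F [ 0.3 -0.6  0.4]
tool shift [ 0.1433 -0.0003  0.002 ] dr [ 0.002 -0.004  0.003]
```

View pics/c1.png

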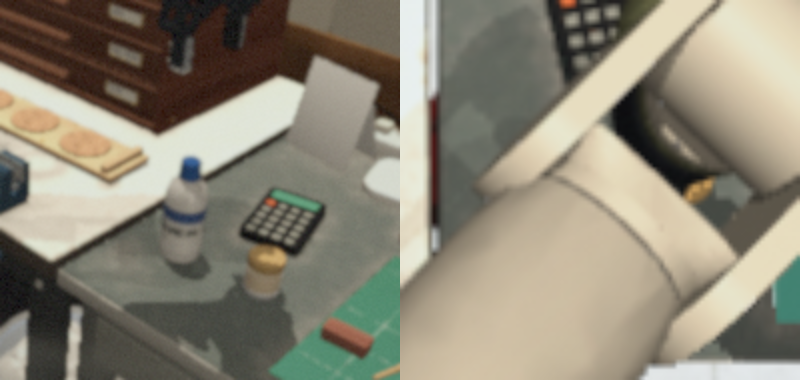

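The scene crop shows the fingers straddling the bottle's position, with the bottle at about (185,215) in the crop. I'll descend slowly at the end, then grip.

```bash
python3 -m crank '{"hand":[0,0,0,0,0],"translation":[[0.03,0,0.001],[0.06,0,0.002],[0.09,0,0.002],[0.12,0,0.002],[0.14,0,0.002]],"dr":[[0,0,0],[0,0,0],[0,0,0],[0,0,0],[0,0,0]]}' 40
python3 -m crank '{"hand":[60,120,160,200,200],"translation":[[0,0,0],[0,0,0],[0,0,0],[0,0,0],[0,0,0]],"dr":[[0,0,0],[0,0,0],[0,0,0],[0,0,0],[0,0,0]]}' 40
python3 -m crank '{"hand":[200,200,200,200,200],"translation":[[0,0,0],[0,0,0],[0,0,0],[0,0,0],[0,0,0]],"dr":[[0,0,0],[0,0,0],[0,0,0],[0,0,0],[0,0,0]]}' 40;python3 st.py
```

```text
time_s: 1.8
position: [0.475, -0.3126, 0.0588]
tool_rot: [[-0.001, 1.0, -0.008], [0.001, -0.008, -1.0], [-1.0, -0.001, -0.001]]
ft_force: [-0.9, -0.5, 0.6]
grip_width: 0.0854
time_s: 2.3
position: [0.477, -0.3132, 0.0634]
tool_rot: [[0.003, 1.0, -0.005], [-0.004, -0.005, -1.0], [-1.0, 0.003, 0.004]]
ft_force: [-3.6, 1.7, 21.5]
grip_width: 0.0278
time_s: 2.8
position: [0.4772, -0.3133, 0.0637]
tool_rot: [[0.004, 1.0, -0.005], [-0.005, -0.005, -1.0], [-1.0, 0.004, 0.005]]
ft_force: [-2.9, 0.7, 18.9]
grip_width: 0.027
t 2.8 pos [ 0.4772 -0.3133  0.0637] w 0.027 F [-2.9  0.7 18.9]
```

The opening of 27 mm and the 19 N upward force mean the fingers slid up the shoulder onto the cap. I'll open, go lower and check.

```bash
python3 -m crank '{"hand":[120,60,0,0,0],"translation":[[0,0,0],[0,0,0],[0,0,0],[0,0,0],[0,0,0]],"dr":[[0,0,0],[0,0,0],[0,0,0],[0,0,0],[0,0,0]]}' 40
python3 st.py .477 -.308 .049
python3 - <<'E'
from h import *
p,W=grab("scene","s2")
cv2.imwrite("pics/c2.png",cv2.resize(p[150:340,300:480],None,fx=3,fy=3,interpolation=cv2.INTER_CUBIC))
E
```

```text
time_s: 3.3
position: [0.4761, -0.3118, 0.06]
tool_rot: [[-0.0, 1.0, -0.005], [0.0, -0.005, -1.0], [-1.0, -0.0, -0.0]]
ft_force: [0.3, -0.3, -0.2]
grip_width: 0.0852
t 3.3 pos [ 0.4761 -0.3118  0.06  ] w 0.0852 F [ 0.3 -0.3 -0.2]
tool shift [ 0.011   0.0009 -0.0038] dr [-0.005 -0.     0.   ]
```

View pics/c2.png

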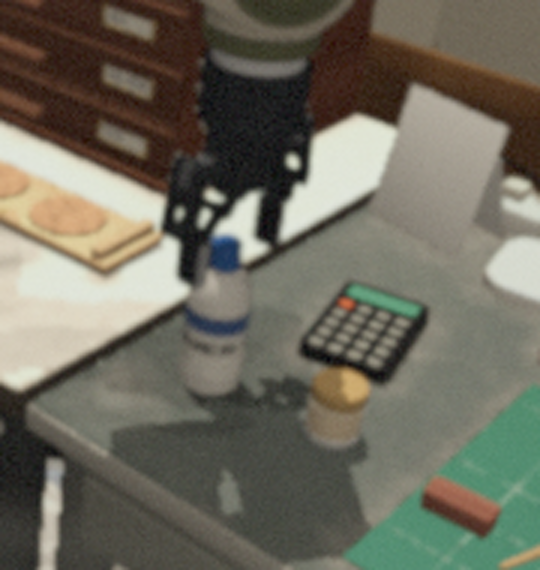

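The scene crop shows the bottle standing in front of the fingers, with the cap at (225,250) and finger tips at (190,280) and (270,240). So the gripper is off towards +x/+y. I'll measure the bottle with the scene camera.

Run:
```python
from h import *
p,W=grab("scene");hsv=cv2.cvtColor(p,cv2.COLOR_BGR2HSV)
m=cv2.inRange(hsv,(100,120,80),(125,255,255)).astype(bool);roi=np.zeros_like(m);roi[220:270,355:395]=1
m&=roi;A=W[m];v,u=np.nonzero(m)
for lo,hi in((220,241),(245,275)):
    k=(v>=lo)&(v<hi);print(lo,k.sum(),np.median(A[k],0),A[k].min(0).round(3),A[k].max(0).round(3),u[k].mean(),v[k].mean())
# bottle body & small jar points
for n,(r0,r1,c0,c1) in {"body":(262,278,364,380),"small":(280,296,404,420),"gold":(274,282,406,420)}.items():
    print(n,np.median(W[r0:r1,c0:c1].reshape(-1,3),0).round(3))
# fingers: project TCP
c=cams.calibration("scene");E=np.linalg.inv(c["extrinsics"]);f=210/np.tan(np.radians(c["vertical_fov"]/2))
K=np.array([[f,0,c["cx"]],[0,f,c["cy"]],[0,0,1.]])
P=np.array([[.477,-.308,.119],[.477,-.308,-.004],[.476,-.312,.06],[.488,-.415,.042]])
print(cv2.projectPoints(P,cv2.Rodrigues(E[:3,:3])[0],E[:3,3],K,c["distortion"])[0].reshape(-1,2).round(1))
```

```text
220 69 [ 0.46788798 -0.31339896  0.11255113] [ 0.463 -0.321  0.102] [ 0.479 -0.301  0.119] 374.72463768115944 234.18840579710144
245 1 [ 0.45742028 -0.32497116  0.05761898] [ 0.457 -0.325  0.058] [ 0.457 -0.325  0.058] 373.0 259.0
body [ 0.458 -0.324  0.027]
small [ 0.47  -0.422  0.028]
gold [ 0.486 -0.412  0.041]
[[375.6 229. ]
 [368.9 274.9]
 [373.5 252.6]
 [414.2 277.3]]
```

Both cameras agree that the bottle is at about (.475,-.307), so the gripper was centred and simply too high. I'll go 10 mm lower and shift 4 mm in y.

```bash
python3 -m crank '{"hand":[0,0,0],"translation":[[0.005,0,-0.004],[0.01,0,-0.004],[0.01,0,-0.004]],"dr":[[0,0,0],[0,0,0],[0,0,0]]}' 40
python3 -m crank '{"hand":[40,80,110,140,170],"translation":[[0,0,0],[0,0,0],[0,0,0],[0,0,0],[0,0,0]],"dr":[[0,0,0],[0,0,0],[0,0,0],[0,0,0],[0,0,0]]}' 40
python3 -m crank '{"hand":[170,170,170],"translation":[[0,0,0],[0,0,0],[0,0,0]],"dr":[[0,0,0],[0,0,0],[0,0,0]]}' 40;python3 st.py
```

```text
time_s: 3.7
position: [0.4758, -0.3073, 0.0491]
tool_rot: [[-0.001, 1.0, -0.005], [0.001, -0.005, -1.0], [-1.0, -0.001, -0.001]]
ft_force: [0.8, 0.4, -0.5]
grip_width: 0.0853
time_s: 4.2
position: [0.4761, -0.308, 0.0506]
tool_rot: [[0.0, 1.0, -0.005], [-0.001, -0.005, -1.0], [-1.0, 0.0, 0.001]]
ft_force: [-1.9, -0.5, 6.2]
grip_width: 0.0413
time_s: 4.5
position: [0.4761, -0.308, 0.0507]
tool_rot: [[0.0, 1.0, -0.005], [-0.001, -0.005, -1.0], [-1.0, 0.0, 0.001]]
ft_force: [-1.5, 0.3, 6.1]
grip_width: 0.041
t 4.5 pos [ 0.4761 -0.308   0.0507] w 0.041 F [-1.5  0.3  6.1]
```

Run:
```python
from h import *
p,W=grab("scene","s3")
cv2.imwrite("pics/c3.png",cv2.resize(p[170:290,320:430],None,fx=5,fy=5,interpolation=cv2.INTER_CUBIC))
for v in range(226,280,5): print(v,[W[v,u].round(3).tolist() for u in (362,370,375,380)])
```

```text
226 [[0.419, -0.312, 0.149], [0.666, -0.168, -0.003], [0.447, -0.325, 0.145], [0.499, -0.304, 0.117]]
231 [[0.427, -0.308, 0.133], [0.444, -0.316, 0.13], [0.455, -0.321, 0.128], [0.479, -0.319, 0.118]]
236 [[0.602, -0.189, -0.002], [0.447, -0.316, 0.117], [0.466, -0.316, 0.109], [0.479, -0.32, 0.106]]
241 [[0.581, -0.206, -0.001], [0.448, -0.317, 0.104], [0.467, -0.317, 0.097], [0.481, -0.321, 0.093]]
246 [[0.561, -0.221, -0.001], [0.449, -0.318, 0.091], [0.463, -0.322, 0.087], [0.471, -0.329, 0.088]]
251 [[0.462, -0.29, 0.06], [0.455, -0.316, 0.075], [0.459, -0.326, 0.078], [0.471, -0.331, 0.076]]
256 [[0.459, -0.294, 0.049], [0.454, -0.318, 0.064], [0.459, -0.328, 0.066], [0.474, -0.331, 0.062]]
261 [[0.453, -0.3, 0.042], [0.455, -0.32, 0.051], [0.463, -0.327, 0.051], [0.474, -0.333, 0.049]]
266 [[0.453, -0.302, 0.029], [0.457, -0.32, 0.037], [0.464, -0.329, 0.038], [0.478, -0.333, 0.033]]
271 [[0.454, -0.303, 0.015], [0.457, -0.322, 0.024], [0.464, -0.33, 0.025], [0.487, -0.329, 0.013]]
276 [[0.451, -0.307, 0.005], [0.46, -0.322, 0.009], [0.468, -0.33, 0.009], [0.493, -0.328, -0.004]]
```

View pics/c3.png

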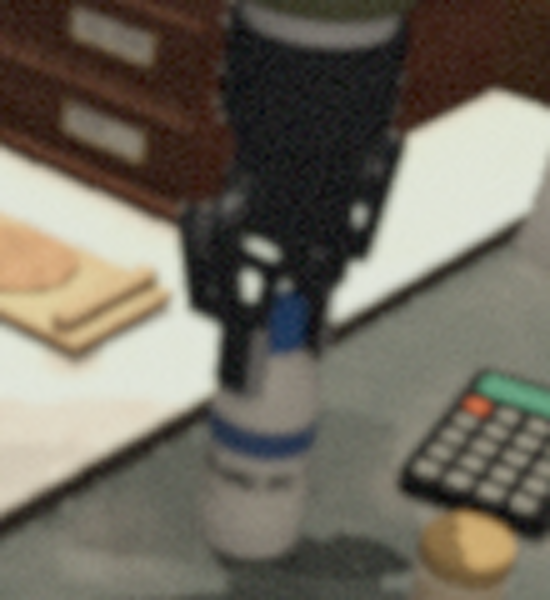

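The picture shows the finger tip at about pixel (367,248), which depth puts at z≈0.085. That is about 30 mm above the reported TCP, so the real tips end higher than stated and the pads sit on the shoulder. I'll open and descend 20 mm, watching the force.

```bash
python3 -m crank '{"hand":[80,40,0,0],"translation":[[0,0,0],[0,0,0],[0,0,0],[0,0,0]],"dr":[[0,0,0],[0,0,0],[0,0,0],[0,0,0]]}' 40
python3 -m crank '{"hand":[0,0,0,0],"translation":[[0.005,0,0],[0.01,0,0],[0.015,0,0],[0.015,0,0]],"dr":[[0,0,0],[0,0,0],[0,0,0],[0,0,0]]}' 40
python3 -m crank '{"hand":[0,0,0],"translation":[[0.004,0,0],[0.007,0,0],[0.007,0,0]],"dr":[[0,0,0],[0,0,0],[0,0,0]]}' 40
python3 - <<'E'
from h import *
p,W=grab("scene","s4");q,_=grab("top","t4");print(W[...,2].min())
# dark points near the gripper: lowest z
hsv=cv2.cvtColor(p,cv2.COLOR_BGR2HSV);m=(hsv[...,2]<60)&(abs(W[...,0]-.476)<.07)&(abs(W[...,1]+.308)<.06)&(W[...,2]>.02)
A=W[m];
for a,b in((.40,.46),(.46,.49),(.49,.55)):
    B=A[(A[:,0]>a)&(A[:,0]<b)]
    if len(B): print(a,len(B),np.percentile(B[:,2],[0,2,5,10]).round(3),B[B[:,2].argmin()].round(3))
E
```

```text
time_s: 4.95
position: [0.4762, -0.3078, 0.05]
tool_rot: [[-0.0, 1.0, -0.005], [0.0, -0.005, -1.0], [-1.0, -0.0, -0.0]]
ft_force: [-0.4, -0.2, 0.7]
grip_width: 0.0854
time_s: 5.35
position: [0.4758, -0.3075, 0.0341]
tool_rot: [[-0.001, 1.0, -0.005], [0.001, -0.005, -1.0], [-1.0, -0.001, -0.001]]
ft_force: [0.2, -1.1, -0.1]
grip_width: 0.0854
time_s: 5.65
position: [0.476, -0.3077, 0.0277]
tool_rot: [[-0.001, 1.0, -0.005], [0.001, -0.005, -1.0], [-1.0, -0.001, -0.001]]
ft_force: [1.4, 0.4, 0.5]
grip_width: 0.0853
-0.7213240083818466
0.4 1383 [0.076 0.09  0.117 0.135] [ 0.421 -0.304  0.076]
0.46 288 [0.129 0.139 0.148 0.154] [ 0.489 -0.318  0.129]
0.49 278 [0.071 0.073 0.075 0.081] [ 0.52  -0.308  0.071]
```

With the gripper open, the tips are really at z≈0.072 while the TCP reports 0.028. That leaves about 30 mm after the 13 mm swing. The body's underside is at about 0.129, against a cap top of 0.119. I'll go 5 mm lower and grip.

```bash
python3 -m crank '{"hand":[0,0],"translation":[[0.005,0,0],[0.005,0,0]],"dr":[[0,0,0],[0,0,0]]}' 40
python3 -m crank '{"hand":[40,80,110,140,170],"translation":[[0,0,0],[0,0,0],[0,0,0],[0,0,0],[0,0,0]],"dr":[[0,0,0],[0,0,0],[0,0,0],[0,0,0],[0,0,0]]}' 40
python3 -m crank '{"hand":[170,170,170],"translation":[[0,0,0],[0,0,0],[0,0,0]],"dr":[[0,0,0],[0,0,0],[0,0,0]]}' 40;python3 st.py
```

```text
time_s: 5.95
position: [0.476, -0.3077, 0.0226]
tool_rot: [[-0.001, 1.0, -0.005], [0.001, -0.005, -1.0], [-1.0, -0.001, -0.001]]
ft_force: [-0.3, 0.4, -0.1]
grip_width: 0.0852
time_s: 6.45
position: [0.4762, -0.308, 0.0235]
tool_rot: [[0.0, 1.0, -0.005], [-0.001, -0.005, -1.0], [-1.0, 0.0, 0.001]]
ft_force: [-1.3, 0.5, 4.8]
grip_width: 0.0463
time_s: 6.75
position: [0.4762, -0.308, 0.0235]
tool_rot: [[0.0, 1.0, -0.005], [-0.0, -0.005, -1.0], [-1.0, 0.0, 0.0]]
ft_force: [-2.0, 0.5, 5.9]
grip_width: 0.0466
t 6.75 pos [ 0.4762 -0.308   0.0235] w 0.0466 F [-2.   0.5  5.9]
```

Width is 46.6 mm, on the body. I'll lift and check.

```bash
python3 -m crank '{"hand":[170,170,170,170,170],"translation":[[-0.01,0,0],[-0.03,0,0],[-0.06,0,0],[-0.1,0,0],[-0.14,0,0]],"dr":[[0,0,0],[0,0,0],[0,0,0],[0,0,0],[0,0,0]]}' 60
python3 -m crank '{"hand":[170,170],"translation":[[-0.04,0,0],[-0.06,0,0]],"dr":[[0,0,0],[0,0,0]]}' 60
python3 st.py .55 .204 .2
python3 - <<'E'
from h import *
p,W=grab("scene","s5")
cv2.imwrite("pics/c5.png",cv2.resize(p[80:290,300:440],None,fx=2.8,fy=2.8,interpolation=cv2.INTER_CUBIC))
E
```

```text
time_s: 7.25
position: [0.4759, -0.3075, 0.1646]
tool_rot: [[-0.001, 1.0, -0.005], [0.001, -0.005, -1.0], [-1.0, -0.001, -0.001]]
ft_force: [0.9, -0.4, -1.5]
grip_width: 0.0459
time_s: 7.45
position: [0.4767, -0.3082, 0.2271]
tool_rot: [[0.004, 1.0, -0.005], [-0.003, -0.005, -1.0], [-1.0, 0.004, 0.003]]
ft_force: [0.2, 0.2, -1.5]
grip_width: 0.0459
t 7.45 pos [ 0.4767 -0.3082  0.2271] w 0.0459 F [ 0.2  0.2 -1.5]
tool shift [ 0.0256  0.0707 -0.5126] dr [-0.005  0.003 -0.004]
```

View pics/c5.png

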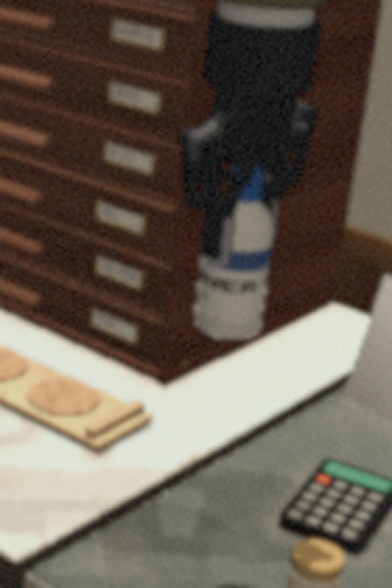

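The bottle is held upright and well clear. I'll carry it to the mat by the plate.

```bash
for i in 1; do python3 -m crank '{"hand":[170,170,170,170,170],"translation":[[0,0.005,-0.02],[0,0.01,-0.055],[0,0.015,-0.09],[0,0.02,-0.13],[0,0.025,-0.17]],"dr":[[0,0,0],[0,0,0],[0,0,0],[0,0,0],[0,0,0]]}' 60
python3 -m crank '{"hand":[170,170,170,170,170],"translation":[[0,0.005,-0.04],[0,0.01,-0.08],[0,0.015,-0.12],[0,0.02,-0.16],[0,0.025,-0.2]],"dr":[[0,0,0],[0,0,0],[0,0,0],[0,0,0],[0,0,0]]}' 60
python3 -m crank '{"hand":[170,170,170,170,170],"translation":[[0,0.005,-0.04],[0.01,0.01,-0.08],[0.02,0.015,-0.115],[0.03,0.02,-0.14],[0.03,0.02,-0.142]],"dr":[[0,0,0],[0,0,0],[0,0,0],[0,0,0],[0,0,0]]}' 60
python3 -m crank '{"hand":[170,170],"translation":[[0,0,0],[0,0,0]],"dr":[[0,0,0],[0,0,0]]}' 60;done | grep -E "pos|grip"; python3 st.py .55 .204 .043
```

```text
position: [0.5016, -0.1363, 0.2224]
grip_width: 0.0458
position: [0.5276, 0.0637, 0.2225]
grip_width: 0.0458
position: [0.5477, 0.2063, 0.1907]
grip_width: 0.0458
position: [0.5487, 0.2029, 0.1933]
grip_width: 0.0459
t 9.2 pos [0.5487 0.2029 0.1933] w 0.0459 F [ 0.3  0.1 -1.8]
tool shift [ 0.1503  0.0012 -0.0011] dr [-0.006  0.    -0.   ]
```

```bash
python3 -m crank '{"hand":[170,170,170,170,170],"translation":[[0.03,0.001,-0.001],[0.07,0.001,-0.001],[0.105,0.001,-0.001],[0.13,0.001,-0.001],[0.14,0.001,-0.001]],"dr":[[0,0,0],[0,0,0],[0,0,0],[0,0,0],[0,0,0]]}' 60
python3 -m crank '{"hand":[170,170,170,170],"translation":[[0.003,0,0],[0.006,0,0],[0.009,0,0],[0.009,0,0]],"dr":[[0,0,0],[0,0,0],[0,0,0],[0,0,0]]}' 60; python3 st.py .55 .204 .043
```

```text
time_s: 9.7
position: [0.5489, 0.2035, 0.0513]
tool_rot: [[-0.003, 1.0, -0.007], [-0.001, -0.007, -1.0], [-1.0, -0.003, 0.001]]
ft_force: [0.7, 0.7, -2.1]
grip_width: 0.0457
time_s: 10.1
position: [0.55, 0.2048, 0.0447]
tool_rot: [[0.001, 1.0, -0.005], [0.0, -0.005, -1.0], [-1.0, 0.001, -0.0]]
ft_force: [-0.4, 0.7, -0.5]
grip_width: 0.0458
t 10.1 pos [0.55   0.2048 0.0447] w 0.0458 F [-0.4  0.7 -0.5]
tool shift [ 0.0017 -0.      0.0008] dr [-0.005 -0.    -0.001]
```

```bash
python3 -m crank '{"hand":[170,170],"translation":[[0.0015,0,0],[0.0015,0,0]],"dr":[[0,0,0],[0,0,0]]}' 60
python3 -m crank '{"hand":[130,80,40,0,0],"translation":[[0,0,0],[0,0,0],[0,0,0],[0,0,0],[0,0,0]],"dr":[[0,0,0],[0,0,0],[0,0,0],[0,0,0],[0,0,0]]}' 60
python3 -m crank '{"hand":[0,0,0,0,0],"translation":[[-0.03,0,0],[-0.07,0,0],[-0.11,0,0],[-0.15,0,0],[-0.19,0,0]],"dr":[[0,0,0],[0,0,0],[0,0,0],[0,0,0],[0,0,0]]}' 60;python3 st.py .419 .106 .15
```

```text
time_s: 10.3
position: [0.5498, 0.2048, 0.0428]
tool_rot: [[0.0, 1.0, -0.005], [0.0, -0.005, -1.0], [-1.0, 0.0, -0.0]]
ft_force: [0.9, 0.0, -0.6]
grip_width: 0.0457
time_s: 10.8
position: [0.5498, 0.2048, 0.0427]
tool_rot: [[0.0, 1.0, -0.005], [0.0, -0.005, -1.0], [-1.0, 0.0, -0.0]]
ft_force: [-0.5, -0.1, -0.1]
grip_width: 0.0858
time_s: 11.3
position: [0.5494, 0.2047, 0.2345]
tool_rot: [[0.0, 1.0, -0.005], [0.0, -0.005, -1.0], [-1.0, 0.0, -0.0]]
ft_force: [0.5, 0.2, -0.3]
grip_width: 0.0854
t 11.3 pos [0.5494 0.2047 0.2345] w 0.0854 F [ 0.5  0.2 -0.3]
tool shift [ 0.0844 -0.1299  0.0994] dr [-0.005 -0.    -0.   ]
```

```bash
python3 -m crank '{"hand":[0,0,0,0,0],"translation":[[0,-0.03,0.024],[0,-0.06,0.048],[0,-0.09,0.072],[0.04,-0.12,0.095],[0.08,-0.13,0.0994]],"dr":[[0,0,0],[0,0,0],[0,0,0],[0,0,0],[-0.005,0,0]]}' 60
python3 -m crank '{"hand":[0,0],"translation":[[0.01,0,0],[0.01,0,0]],"dr":[[0,0,0],[0,0,0]]}' 60
python3 st.py .419 .106 .005
python3 - <<'E'
from h import *
p,W=grab("scene","s6");q,V=grab("top","t6")
a=cv2.resize(p[120:260,160:340],None,fx=2.2,fy=2.2);b=cv2.resize(q[165:265,170:350],(360,200));b=cv2.copyMakeBorder(b,0,a.shape[0]-200,0,0,cv2.BORDER_CONSTANT)
cv2.imwrite("pics/c6.png",np.hstack([a,b]))
print("bottle",disc(V,206,184,20,.1,.16))
E
```

```text
time_s: 11.8
position: [0.4182, 0.1049, 0.1532]
tool_rot: [[0.005, 1.0, -0.001], [-0.0, -0.001, -1.0], [-1.0, 0.005, 0.0]]
ft_force: [1.8, 1.0, -0.4]
grip_width: 0.0853
time_s: 12.0
position: [0.4197, 0.1061, 0.1425]
tool_rot: [[-0.001, 1.0, -0.0], [0.0, -0.0, -1.0], [-1.0, -0.001, -0.0]]
ft_force: [1.1, -0.2, 0.3]
grip_width: 0.0857
t 12.0 pos [0.4197 0.1061 0.1425] w 0.0857 F [ 1.1 -0.2  0.3]
tool shift [ 0.1375 -0.0005  0.0002] dr [-0.    -0.     0.001]
bottle [5.511e-01 2.037e-01 1.399e-01 1.100e-02 5.502e-01 2.033e-01 5.200e+01]
```

View pics/c6.png

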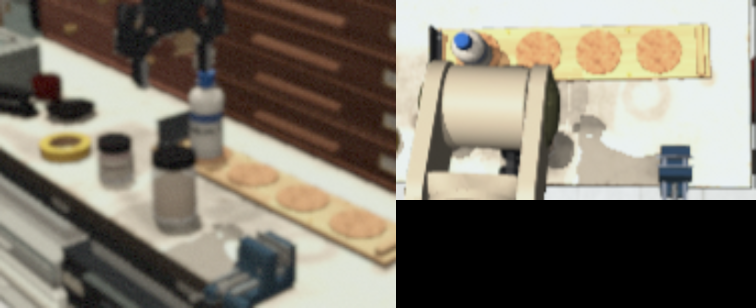

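The bottle stands upright on the first mat at (.550,.2035), and the gripper is above the tall jar. I'll descend on it.

```bash
python3 -m crank '{"hand":[0,0,0,0,0],"translation":[[0.03,0,0],[0.06,0,0],[0.09,0,0],[0.115,0,0],[0.135,0,0]],"dr":[[0,0,0],[0,0,0],[0,0,0],[0,0,0],[0,0,0]]}' 60
python3 -m crank '{"hand":[0,40,70,100,150],"translation":[[0,0,0],[0,0,0],[0,0,0],[0,0,0],[0,0,0]],"dr":[[0,0,0],[0,0,0],[0,0,0],[0,0,0],[0,0,0]]}' 60
python3 -m crank '{"hand":[150,150,150],"translation":[[0,0,0],[0,0,0],[0,0,0]],"dr":[[0,0,0],[0,0,0],[0,0,0]]}' 60
python3 -m crank '{"hand":[150,150,150,150,150],"translation":[[-0.01,0,0],[-0.03,0,0],[-0.06,0,0],[-0.1,0,0],[-0.14,0,0]],"dr":[[0,0,0],[0,0,0],[0,0,0],[0,0,0],[0,0,0]]}' 60
python3 -m crank '{"hand":[150,150],"translation":[[-0.02,0,0],[-0.02,0,0]],"dr":[[0,0,0],[0,0,0]]}' 60
python3 st.py .5535 .109 .17
```

```text
time_s: 12.6
position: [0.4214, 0.1064, 0.0075]
tool_rot: [[0.003, 1.0, 0.001], [-0.0, 0.001, -1.0], [-1.0, 0.003, 0.0]]
ft_force: [0.5, -0.5, -0.1]
grip_width: 0.0855
time_s: 13.1
position: [0.4199, 0.1061, 0.0093]
tool_rot: [[0.002, 1.0, 0.0], [-0.0, 0.0, -1.0], [-1.0, 0.002, 0.0]]
ft_force: [-2.9, 0.1, 13.1]
grip_width: 0.0562
time_s: 13.4
position: [0.4199, 0.1062, 0.0093]
tool_rot: [[0.002, 1.0, 0.0], [-0.0, 0.0, -1.0], [-1.0, 0.002, 0.0]]
ft_force: [-2.6, 0.4, 12.6]
grip_width: 0.0559
time_s: 13.9
position: [0.4189, 0.1061, 0.1501]
tool_rot: [[0.001, 1.0, -0.0], [-0.0, -0.0, -1.0], [-1.0, 0.001, 0.0]]
ft_force: [0.8, -0.2, -1.8]
grip_width: 0.0556
time_s: 14.1
position: [0.4205, 0.1061, 0.171]
tool_rot: [[0.007, 1.0, 0.0], [-0.0, 0.0, -1.0], [-1.0, 0.007, 0.0]]
ft_force: [-0.6, -1.1, -2.2]
grip_width: 0.056
t 14.1 pos [0.4205 0.1061 0.171 ] w 0.056 F [-0.6 -1.1 -2.2]
tool shift [ 0.0019  0.133  -0.0029] dr [ 0.     0.    -0.007]
```

Lifted, weight 2 N, width 56 mm. I'll place it on mat 2.

```bash
python3 -m crank '{"hand":[150,150,150,150,150],"translation":[[0,0.035,0],[0,0.075,-0.001],[0,0.11,-0.002],[0,0.133,-0.003],[0,0.133,-0.003]],"dr":[[0,0,0],[0,0,0],[0,0,0],[0,0,0],[0,0,0]]}' 60
python3 -m crank '{"hand":[150,150,150,150,150],"translation":[[0.03,0,0],[0.065,0,0],[0.1,0,0],[0.125,0,0],[0.135,0,0]],"dr":[[0,0,0],[0,0,0],[0,0,0],[0,0,0],[0,0,0]]}' 60
python3 -m crank '{"hand":[150,150],"translation":[[0.0,0,0],[0,0,0]],"dr":[[0,0,0],[0,0,0]]}' 60
python3 st.py .5535 .109 .025
```

```text
time_s: 14.6
position: [0.5538, 0.1088, 0.1658]
tool_rot: [[-0.002, 1.0, -0.0], [0.0, -0.0, -1.0], [-1.0, -0.002, -0.0]]
ft_force: [0.1, -0.9, -3.1]
grip_width: 0.0559
time_s: 15.1
position: [0.5498, 0.1091, 0.0299]
tool_rot: [[-0.006, 1.0, -0.0], [0.0, -0.0, -1.0], [-1.0, -0.006, -0.0]]
ft_force: [-0.4, -1.3, -1.1]
grip_width: 0.0561
time_s: 15.3
position: [0.5526, 0.109, 0.0336]
tool_rot: [[0.001, 1.0, 0.0], [-0.0, 0.0, -1.0], [-1.0, 0.001, 0.0]]
ft_force: [-0.0, 0.8, -2.0]
grip_width: 0.0557
t 15.3 pos [0.5526 0.109  0.0336] w 0.0557 F [-0.   0.8 -2. ]
tool shift [0.0086 0.0009 0.    ] dr [ 0.     0.    -0.001]
```

```bash
python3 -m crank '{"hand":[150,150,150,150,150],"translation":[[0.003,0.001,0],[0.006,0.001,0],[0.008,0.001,0],[0.009,0.001,0],[0.009,0.001,0]],"dr":[[0,0,0],[0,0,0],[0,0,0],[0,0,0],[0,0,0]]}' 60
python3 -m crank '{"hand":[120,80,40,0,0],"translation":[[0,0,0],[0,0,0],[0,0,0],[0,0,0],[0,0,0]],"dr":[[0,0,0],[0,0,0],[0,0,0],[0,0,0],[0,0,0]]}' 60
python3 -m crank '{"hand":[0,0,0,0,0],"translation":[[-0.03,0,0],[-0.06,0,0],[-0.1,0,0],[-0.14,0,0],[-0.18,0,0]],"dr":[[0,0,0],[0,0,0],[0,0,0],[0,0,0],[0,0,0]]}' 60;python3 st.py .423 .248 .12
```

```text
time_s: 15.8
position: [0.5534, 0.109, 0.0244]
tool_rot: [[0.001, 1.0, 0.0], [-0.0, 0.0, -1.0], [-1.0, 0.001, 0.0]]
ft_force: [-2.2, -0.5, 4.6]
grip_width: 0.0559
time_s: 16.3
position: [0.5533, 0.109, 0.0236]
tool_rot: [[0.0, 1.0, -0.0], [0.0, -0.0, -1.0], [-1.0, 0.0, -0.0]]
ft_force: [-0.5, -0.1, -0.2]
grip_width: 0.0851
time_s: 16.8
position: [0.553, 0.109, 0.2053]
tool_rot: [[0.0, 1.0, 0.0], [-0.0, 0.0, -1.0], [-1.0, 0.0, 0.0]]
ft_force: [1.0, 0.3, -0.2]
grip_width: 0.0851
t 16.8 pos [0.553  0.109  0.2053] w 0.0851 F [ 1.   0.3 -0.2]
tool shift [ 0.0853 -0.13   -0.139 ] dr [ 0.  0. -0.]
```

```bash
python3 -m crank '{"hand":[0,0,0,0,0],"translation":[[0,-0.033,-0.035],[0,-0.066,-0.07],[0,-0.1,-0.105],[0.04,-0.13,-0.135],[0.08,-0.13,-0.139]],"dr":[[0,0,0],[0,0,0],[0,0,0],[0,0,0],[0,0,0]]}' 60
python3 -m crank '{"hand":[0,0],"translation":[[0,0,0],[0,0,0]],"dr":[[0,0,0],[0,0,0]]}' 60
python3 st.py .423 .248 -.017
python3 - <<'E'
from h import *
p,W=grab("scene","s7");q,V=grab("top","t7")
a=cv2.resize(p[120:260,160:340],None,fx=2.2,fy=2.2);b=cv2.resize(q[165:265,170:350],(360,200));b=cv2.copyMakeBorder(b,0,a.shape[0]-200,0,0,cv2.BORDER_CONSTANT)
cv2.imwrite("pics/c7.png",np.hstack([a,b]))
print("tall",disc(V,239,187,22,.08,.115),"bottle",disc(V,206,184,20,.12,.16))
E
```

```text
time_s: 17.3
position: [0.4217, 0.2504, 0.1247]
tool_rot: [[0.005, 1.0, 0.003], [0.002, 0.003, -1.0], [-1.0, 0.005, -0.002]]
ft_force: [2.7, 0.3, -1.1]
grip_width: 0.0855
time_s: 17.5
position: [0.4239, 0.2479, 0.1244]
tool_rot: [[-0.0, 1.0, 0.0], [-0.0, 0.0, -1.0], [-1.0, -0.0, 0.0]]
ft_force: [0.1, 0.0, 1.1]
grip_width: 0.0855
t 17.5 pos [0.4239 0.2479 0.1244] w 0.0855 F [0.1 0.  1.1]
tool shift [ 1.414e-01 -9.000e-04 -1.000e-04] dr [0. 0. 0.]
tall [5.547e-01 1.084e-01 1.067e-01 2.940e-02 5.543e-01 1.083e-01 2.950e+02] bottle [5.512e-01 2.038e-01 1.407e-01 1.100e-02 5.508e-01 2.037e-01 4.700e+01]
```

View pics/c7.png

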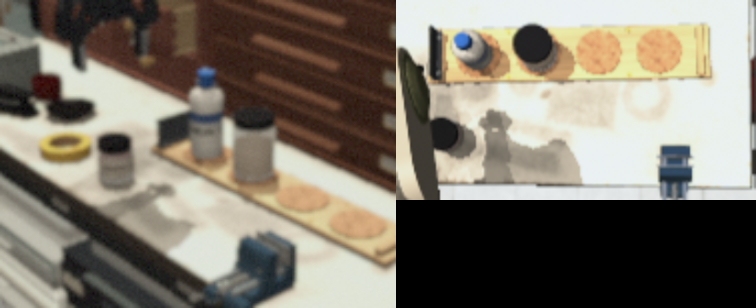

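Both containers are upright on mats 1 and 2, within 2 mm. Next is the mid jar.

```bash
python3 -m crank '{"hand":[0,0,0,0,0],"translation":[[0.03,-0.001,0],[0.06,-0.001,0],[0.09,-0.001,0],[0.115,-0.001,0],[0.13,-0.001,0]],"dr":[[0,0,0],[0,0,0],[0,0,0],[0,0,0],[0,0,0]]}' 60
python3 -m crank '{"hand":[0,0,0],"translation":[[0.005,0,0],[0.01,0,0],[0.01,0,0]],"dr":[[0,0,0],[0,0,0],[0,0,0]]}' 60
python3 -m crank '{"hand":[30,60,90,120,160],"translation":[[0,0,0],[0,0,0],[0,0,0],[0,0,0],[0,0,0]],"dr":[[0,0,0],[0,0,0],[0,0,0],[0,0,0],[0,0,0]]}' 50
python3 -m crank '{"hand":[160,160,160],"translation":[[0,0,0],[0,0,0],[0,0,0]],"dr":[[0,0,0],[0,0,0],[0,0,0]]}' 50
python3 -m crank '{"hand":[160,160,160,160,160],"translation":[[-0.01,0,0],[-0.03,0,0],[-0.06,0,0],[-0.1,0,0],[-0.14,0,0]],"dr":[[0,0,0],[0,0,0],[0,0,0],[0,0,0],[0,0,0]]}' 50
python3 -m crank '{"hand":[160,160],"translation":[[-0.03,0,0],[-0.04,0,0]],"dr":[[0,0,0],[0,0,0]]}' 50
python3 st.py .557 .014 .16
```

```text
time_s: 18.1
position: [0.4237, 0.2475, -0.0065]
tool_rot: [[0.001, 1.0, -0.001], [0.0, -0.001, -1.0], [-1.0, 0.001, -0.0]]
ft_force: [1.2, -0.1, 0.6]
grip_width: 0.0852
time_s: 18.4
position: [0.4231, 0.248, -0.0157]
tool_rot: [[0.001, 1.0, -0.001], [0.0, -0.001, -1.0], [-1.0, 0.001, -0.0]]
ft_force: [0.4, 0.7, 0.4]
grip_width: 0.0852
time_s: 18.9
position: [0.4224, 0.2481, -0.0156]
tool_rot: [[0.001, 1.0, 0.0], [0.0, 0.0, -1.0], [-1.0, 0.001, -0.0]]
ft_force: [-1.2, -1.0, 8.8]
grip_width: 0.0505
time_s: 19.2
position: [0.4224, 0.2481, -0.0156]
tool_rot: [[0.001, 1.0, 0.0], [0.0, 0.0, -1.0], [-1.0, 0.001, -0.0]]
ft_force: [-0.7, -1.3, 7.8]
grip_width: 0.0503
time_s: 19.7
position: [0.4217, 0.2479, 0.1255]
tool_rot: [[-0.001, 1.0, 0.0], [-0.0, 0.0, -1.0], [-1.0, -0.001, 0.0]]
ft_force: [1.6, 1.0, -1.8]
grip_width: 0.0504
time_s: 19.9
position: [0.4231, 0.2484, 0.167]
tool_rot: [[0.005, 1.0, 0.0], [0.002, 0.0, -1.0], [-1.0, 0.005, -0.002]]
ft_force: [-0.1, -0.3, -1.9]
grip_width: 0.0503
t 19.9 pos [0.4231 0.2484 0.167 ] w 0.0503 F [-0.1 -0.3 -1.9]
tool shift [0.0073 0.1339 0.2344] dr [ 0.    -0.002 -0.005]
```

```bash
python3 -m crank '{"hand":[160,160,160,160,160],"translation":[[0,0,0.03],[0,0.005,0.07],[0,0.02,0.11],[0,0.04,0.15],[0,0.06,0.185]],"dr":[[0,0,0],[0,0,0],[0,0,0],[0,0,0],[0,0,0]]}' 50
python3 -m crank '{"hand":[160,160,160,160,160],"translation":[[0,0.03,0.03],[0,0.055,0.049],[0,0.074,0.049],[0,0.074,0.049],[0,0.074,0.049]],"dr":[[0,0,0],[0,0,0],[0,0,0],[0,0,0],[0,0,0]]}' 50
python3 -m crank '{"hand":[160,160,160,160,160],"translation":[[0.03,0,0],[0.065,0,0],[0.1,0,0],[0.125,0,0],[0.145,0,0]],"dr":[[0,0,0],[0,0,0],[0,0,0],[0,0,0],[0,0,0]]}' 50
python3 -m crank '{"hand":[160,160],"translation":[[0.0,0,0],[0,0,0]],"dr":[[0,0,0],[0,0,0]]}' 50
python3 st.py .557 .014 0
```

```text
time_s: 20.4
position: [0.4821, 0.0612, 0.1629]
tool_rot: [[-0.002, 1.0, -0.0], [0.0, -0.0, -1.0], [-1.0, -0.002, -0.0]]
ft_force: [0.0, 1.3, -0.5]
grip_width: 0.0499
time_s: 20.9
position: [0.5554, 0.0143, 0.1626]
tool_rot: [[-0.002, 1.0, 0.0], [0.0, 0.0, -1.0], [-1.0, -0.002, -0.0]]
ft_force: [-0.1, 0.9, -1.8]
grip_width: 0.0504
time_s: 21.4
position: [0.5545, 0.0148, 0.0171]
tool_rot: [[-0.003, 1.0, 0.001], [0.0, 0.001, -1.0], [-1.0, -0.003, -0.0]]
ft_force: [0.4, -0.2, -1.0]
grip_width: 0.0501
time_s: 21.6
position: [0.5559, 0.0144, 0.0193]
tool_rot: [[-0.0, 1.0, 0.001], [0.0, 0.001, -1.0], [-1.0, -0.0, -0.0]]
ft_force: [-1.7, -0.3, -0.7]
grip_width: 0.0502
t 21.6 pos [0.5559 0.0144 0.0193] w 0.0502 F [-1.7 -0.3 -0.7]
tool shift [0.0193 0.0011 0.0004] dr [ 0.001 -0.     0.   ]
```

```bash
python3 -m crank '{"hand":[160,160,160,160,160],"translation":[[0.006,0.001,0],[0.012,0.001,0],[0.016,0.001,0],[0.0195,0.001,0],[0.0195,0.001,0]],"dr":[[0,0,0],[0,0,0],[0,0,0],[0,0,0],[0,0,0]]}' 50
python3 -m crank '{"hand":[120,80,40,0,0],"translation":[[0,0,0],[0,0,0],[0,0,0],[0,0,0],[0,0,0]],"dr":[[0,0,0],[0,0,0],[0,0,0],[0,0,0],[0,0,0]]}' 50
python3 -m crank '{"hand":[0,0,0,0,0],"translation":[[-0.03,0,0],[-0.07,0,0],[-0.11,0,0],[-0.15,0,0],[-0.19,0,0]],"dr":[[0,0,0],[0,0,0],[0,0,0],[0,0,0],[0,0,0]]}' 50;python3 st.py .488 -.415 .12
```

```text
time_s: 22.1
position: [0.5573, 0.014, -0.0006]
tool_rot: [[0.0, 1.0, -0.0], [-0.0, -0.0, -1.0], [-1.0, 0.0, 0.0]]
ft_force: [-1.8, 0.7, 3.2]
grip_width: 0.0503
time_s: 22.6
position: [0.5573, 0.014, -0.001]
tool_rot: [[-0.0, 1.0, -0.0], [0.0, -0.0, -1.0], [-1.0, -0.0, -0.0]]
ft_force: [0.4, 0.4, -0.1]
grip_width: 0.0852
time_s: 23.1
position: [0.5569, 0.0141, 0.1909]
tool_rot: [[0.0, 1.0, -0.0], [-0.0, -0.0, -1.0], [-1.0, 0.0, 0.0]]
ft_force: [-0.4, 0.1, -1.0]
grip_width: 0.0851
t 23.1 pos [0.5569 0.0141 0.1909] w 0.0851 F [-0.4  0.1 -1. ]
tool shift [ 0.0709 -0.0689  0.4291] dr [-0.  0. -0.]
```

```bash
python3 -m crank '{"hand":[0,0,0,0,0],"translation":[[0,-0.007,0.04],[0,-0.015,0.085],[0,-0.025,0.13],[0,-0.03,0.175],[0,-0.035,0.22]],"dr":[[0,0,0],[0,0,0],[0,0,0],[0,0,0],[0,0,0]]}' 50
python3 -m crank '{"hand":[0,0,0,0,0],"translation":[[0,-0.007,0.045],[0,-0.015,0.09],[0.01,-0.025,0.135],[0.04,-0.03,0.175],[0.07,-0.034,0.208]],"dr":[[0,0,0],[0,0,0],[0,0,0],[0,0,0],[0,0,0]]}' 50
python3 -m crank '{"hand":[0,0],"translation":[[0,0,0],[0,0,0]],"dr":[[0,0,0],[0,0,0]]}' 50
python3 st.py .488 -.414 -.026
python3 - <<'E'
from h import *
p,W=grab("scene","s8");q,V=grab("top","t8")
a=cv2.resize(p[150:330,250:450],None,fx=2,fy=2);b=cv2.resize(q[165:265,170:350],(360,200));b=cv2.copyMakeBorder(b,0,a.shape[0]-200,0,0,cv2.BORDER_CONSTANT)
cv2.imwrite("pics/c8.png",np.hstack([a,b]))
print("mid",disc(V,271,188,16,.06,.09),"tall",disc(V,239,187,22,.08,.115))
hsv=cv2.cvtColor(p,cv2.COLOR_BGR2HSV);m=cv2.inRange(hsv,(12,80,100),(28,255,255)).astype(bool)
m&=(abs(W[...,2]-.042)<.004)&(W[...,0]>.44)&(W[...,0]<.53)&(abs(W[...,1]+.41)<.04);A=W[m];print("gold top",len(A),A.mean(0).round(4),A.min(0).round(3),A.max(0).round(3))
E
```

```text
time_s: 23.6
position: [0.5217, -0.2076, 0.1893]
tool_rot: [[0.0, 1.0, 0.0], [-0.0, 0.0, -1.0], [-1.0, 0.0, 0.0]]
ft_force: [0.4, -0.1, 0.5]
grip_width: 0.0854
time_s: 24.1
position: [0.4876, -0.4164, 0.1185]
tool_rot: [[0.001, 1.0, -0.001], [-0.001, -0.001, -1.0], [-1.0, 0.001, 0.001]]
ft_force: [1.1, 0.1, 0.7]
grip_width: 0.0852
time_s: 24.3
position: [0.4879, -0.414, 0.1185]
tool_rot: [[-0.001, 1.0, -0.001], [0.001, -0.001, -1.0], [-1.0, -0.001, -0.001]]
ft_force: [-0.2, 0.7, 0.2]
grip_width: 0.0856
t 24.3 pos [ 0.4879 -0.414   0.1185] w 0.0856 F [-0.2  0.7  0.2]
tool shift [0.1445 0.0002 0.0002] dr [-0.001 -0.001  0.001]
mid [5.587e-01 1.370e-02 7.730e-02 2.520e-02 5.591e-01 1.390e-02 2.070e+02] tall [5.546e-01 1.085e-01 1.067e-01 2.940e-02 5.543e-01 1.081e-01 3.060e+02]
gold top 174 [ 0.4851 -0.4146  0.0403] [ 0.465 -0.434  0.038] [ 0.506 -0.395  0.042]
```

View pics/c8.png

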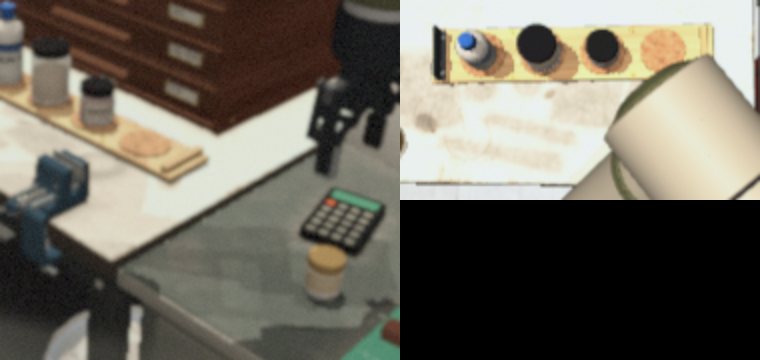

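Three are done and upright. I'll check that the calculator clears the finger before descending.

Run:
```python
from h import *
W=cloud("top",np.load("pics/top0.npy"));p=cv2.imread("pics/top0.png")
g=cv2.cvtColor(p,cv2.COLOR_BGR2GRAY)[145:200,365:412];B=W[145:200,365:412]
m=g<50
A=B[m];print(A.min(0),A.max(0),np.percentile(A[:,2],[10,50,90]))
C=A[A[:,1]<-.385];print(len(C),C.min(0) if len(C) else 0,C.max(0) if len(C) else 0)
```

```text
[ 0.3293103  -0.40418378 -0.00492301] [ 0.68076916 -0.03759363  1.2210601 ] [0.00582768 0.00929984 0.01259324]
49 [ 0.5675885  -0.40418378  0.00137248] [ 0.66056092 -0.38502507  0.01676223]
```

```bash
python3 -m crank '{"hand":[0,0,0,0,0],"translation":[[0.03,-0.001,0],[0.06,-0.001,0],[0.09,-0.001,0],[0.115,-0.001,0],[0.13,-0.001,0]],"dr":[[0,0,0],[0,0,0],[0,0,0],[0,0,0],[0,0,0]]}' 40
python3 -m crank '{"hand":[0,0,0,0],"translation":[[0.005,0,0],[0.01,0,0],[0.014,0,0],[0.014,0,0]],"dr":[[0,0,0],[0,0,0],[0,0,0],[0,0,0]]}' 40
python3 -m crank '{"hand":[40,80,110,140,180],"translation":[[0,0,0],[0,0,0],[0,0,0],[0,0,0],[0,0,0]],"dr":[[0,0,0],[0,0,0],[0,0,0],[0,0,0],[0,0,0]]}' 40
python3 -m crank '{"hand":[180,180,180],"translation":[[0,0,0],[0,0,0],[0,0,0]],"dr":[[0,0,0],[0,0,0],[0,0,0]]}' 40
python3 -m crank '{"hand":[180,180,180,180,180],"translation":[[-0.01,0,0],[-0.03,0,0],[-0.06,0,0],[-0.1,0,0],[-0.14,0,0]],"dr":[[0,0,0],[0,0,0],[0,0,0],[0,0,0],[0,0,0]]}' 40
python3 -m crank '{"hand":[180,180],"translation":[[-0.03,0,0],[-0.04,0,0]],"dr":[[0,0,0],[0,0,0]]}' 40
python3 st.py .5605 -.081 .15
```

```text
time_s: 24.9
position: [0.4878, -0.4126, -0.0113]
tool_rot: [[-0.0, 1.0, 0.002], [0.0, 0.002, -1.0], [-1.0, -0.0, -0.0]]
ft_force: [0.1, -0.3, 0.2]
grip_width: 0.0853
time_s: 25.3
position: [0.4875, -0.4139, -0.0244]
tool_rot: [[0.0, 1.0, 0.0], [-0.001, 0.0, -1.0], [-1.0, 0.0, 0.001]]
ft_force: [-0.0, -0.4, 0.0]
grip_width: 0.0856
time_s: 25.8
position: [0.4873, -0.4141, -0.0244]
tool_rot: [[0.0, 1.0, -0.0], [-0.0, -0.0, -1.0], [-1.0, 0.0, 0.0]]
ft_force: [-0.8, 0.8, 3.6]
grip_width: 0.0404
time_s: 26.1
position: [0.4873, -0.4141, -0.0244]
tool_rot: [[0.0, 1.0, 0.0], [-0.001, 0.0, -1.0], [-1.0, 0.0, 0.001]]
ft_force: [-1.8, 0.7, 4.9]
grip_width: 0.0405
time_s: 26.6
position: [0.487, -0.4136, 0.1166]
tool_rot: [[-0.001, 1.0, -0.0], [0.001, -0.0, -1.0], [-1.0, -0.001, -0.001]]
ft_force: [0.5, -0.9, -0.6]
grip_width: 0.0409
time_s: 26.8
position: [0.488, -0.4147, 0.1589]
tool_rot: [[0.004, 1.0, 0.0], [-0.004, 0.0, -1.0], [-1.0, 0.004, 0.004]]
ft_force: [-0.6, 0.3, -1.4]
grip_width: 0.0405
t 26.8 pos [ 0.488  -0.4147  0.1589] w 0.0405 F [-0.6  0.3 -1.4]
tool shift [ 0.0077  0.0725 -0.3337] dr [ 0.     0.004 -0.004]
```

```bash
python3 -m crank '{"hand":[180,180,180,180,180],"translation":[[0,0.008,-0.02],[0,0.015,-0.055],[0,0.023,-0.09],[0,0.03,-0.13],[0,0.04,-0.17]],"dr":[[0,0,0],[0,0,0],[0,0,0],[0,0,0],[0,0,0]]}' 40
python3 -m crank '{"hand":[180,180,180,180,180],"translation":[[0,0.008,-0.04],[0,0.016,-0.08],[0,0.024,-0.12],[0,0.033,-0.15],[0,0.033,-0.164]],"dr":[[0,0,0],[0,0,0],[0,0,0],[0,0,0],[0,0,0]]}' 40
python3 -m crank '{"hand":[180,180,180,180,180],"translation":[[0,0,0],[0.04,0,0],[0.08,0,0],[0.115,0,0],[0.135,0,0]],"dr":[[0,0,0],[0,0,0],[0,0,0],[0,0,0],[0,0,0]]}' 40
python3 -m crank '{"hand":[180,180],"translation":[[0.0,0,0],[0,0,0]],"dr":[[0,0,0],[0,0,0]]}' 40
python3 st.py .5605 -.081 -.005
```

```text
time_s: 27.3
position: [0.5267, -0.2422, 0.1538]
tool_rot: [[-0.002, 1.0, -0.001], [0.002, -0.001, -1.0], [-1.0, -0.002, -0.002]]
ft_force: [-0.5, -0.1, -1.9]
grip_width: 0.0405
time_s: 27.8
position: [0.5602, -0.0773, 0.1539]
tool_rot: [[-0.002, 1.0, 0.003], [0.001, 0.003, -1.0], [-1.0, -0.002, -0.001]]
ft_force: [0.3, 0.2, -1.3]
grip_width: 0.0403
time_s: 28.3
position: [0.5585, -0.0813, 0.017]
tool_rot: [[-0.004, 1.0, -0.002], [0.001, -0.002, -1.0], [-1.0, -0.004, -0.001]]
ft_force: [0.8, -0.1, -0.3]
grip_width: 0.0402
time_s: 28.5
position: [0.5604, -0.0812, 0.0205]
tool_rot: [[0.0, 1.0, -0.001], [-0.0, -0.001, -1.0], [-1.0, 0.0, 0.0]]
ft_force: [-0.3, -0.6, -0.7]
grip_width: 0.0403
t 28.5 pos [ 0.5604 -0.0812  0.0205] w 0.0403 F [-0.3 -0.6 -0.7]
tool shift [ 0.0255  0.0001 -0.0002] dr [-0.001  0.    -0.   ]
```

Lower, release, rise, then back out to the right for a clear view.

```bash
python3 -m crank '{"hand":[180,180,180,180,180],"translation":[[0.008,0,0],[0.016,0,0],[0.021,0,0],[0.0255,0,0],[0.0255,0,0]],"dr":[[0,0,0],[0,0,0],[0,0,0],[0,0,0],[0,0,0]]}' 40
python3 -m crank '{"hand":[140,90,40,0,0],"translation":[[0,0,0],[0,0,0],[0,0,0],[0,0,0],[0,0,0]],"dr":[[0,0,0],[0,0,0],[0,0,0],[0,0,0],[0,0,0]]}' 40
python3 -m crank '{"hand":[0,0,0,0,0],"translation":[[-0.03,0,0],[-0.07,0,0],[-0.11,0,0],[-0.15,0,0],[-0.19,0,0]],"dr":[[0,0,0],[0,0,0],[0,0,0],[0,0,0],[0,0,0]]}' 40
python3 -m crank '{"hand":[0,0,0,0,0],"translation":[[0,-0.01,0.04],[0,-0.02,0.08],[0,-0.03,0.12],[0,-0.045,0.16],[0,-0.06,0.2]],"dr":[[0,0,0],[0,0,0],[0,0,0],[0,0,0],[0,0,0]]}' 40
python3 -m crank '{"hand":[0,0,0,0,0],"translation":[[0,-0.02,0.04],[0,-0.04,0.08],[0,-0.06,0.1],[0,-0.06,0.1],[0,-0.06,0.1]],"dr":[[0,0,0],[0,0,0],[0,0,0],[0,0,0],[0,0,0]]}' 40
python3 - <<'E'
from h import *
p,W=grab("scene","s9");q,V=grab("top","t9")
a=cv2.resize(p[130:250,130:360],None,fx=1.8,fy=1.8);b=cv2.resize(q[165:265,140:350],(380,181));b=cv2.copyMakeBorder(b,0,a.shape[0]-181,0,0,cv2.BORDER_CONSTANT)
cv2.imwrite("pics/c9.png",np.hstack([a,b]))
print("bottle",disc(V,206,184,20,.12,.16),"tall",disc(V,239,187,22,.09,.115),"mid",disc(V,271,188,16,.06,.09),"small",disc(V,302,188,16,.045,.075))
print("tape",V[236,146],V[236,170])
E
```

```text
time_s: 29.0
position: [0.5604, -0.0799, -0.0053]
tool_rot: [[0.0, 1.0, 0.0], [-0.0, 0.0, -1.0], [-1.0, 0.0, 0.0]]
ft_force: [0.8, 0.0, -1.2]
grip_width: 0.0404
time_s: 29.5
position: [0.5603, -0.08, -0.0054]
tool_rot: [[0.0, 1.0, 0.0], [-0.0, 0.0, -1.0], [-1.0, 0.0, 0.0]]
ft_force: [-0.4, -0.7, 0.1]
grip_width: 0.0856
time_s: 30.0
position: [0.5599, -0.0798, 0.1864]
tool_rot: [[0.0, 1.0, 0.0], [0.0, 0.0, -1.0], [-1.0, 0.0, -0.0]]
ft_force: [0.9, -0.3, -0.2]
grip_width: 0.0856
time_s: 30.5
position: [0.4995, -0.2814, 0.1846]
tool_rot: [[0.0, 1.0, 0.0], [0.0, 0.0, -1.0], [-1.0, 0.0, -0.0]]
ft_force: [1.5, 0.5, 0.6]
grip_width: 0.0853
time_s: 31.0
position: [0.4401, -0.38, 0.1845]
tool_rot: [[0.0, 1.0, -0.001], [0.001, -0.001, -1.0], [-1.0, 0.0, -0.001]]
ft_force: [-0.2, 0.8, -0.3]
grip_width: 0.0854
bottle [5.509e-01 2.034e-01 1.412e-01 1.100e-02 5.505e-01 2.037e-01 4.800e+01] tall [5.550e-01 1.079e-01 1.073e-01 2.920e-02 5.544e-01 1.085e-01 2.920e+02] mid [5.586e-01 1.390e-02 7.720e-02 2.510e-02 5.587e-01 1.420e-02 2.010e+02] small [ 5.620e-01 -7.790e-02  6.430e-02  2.050e-02  5.617e-01 -7.800e-02
  1.330e+02]
tape [0.40944061 0.39592679 0.02096448] [0.41107473 0.32477545 0.01210894]
```

View pics/c9.png

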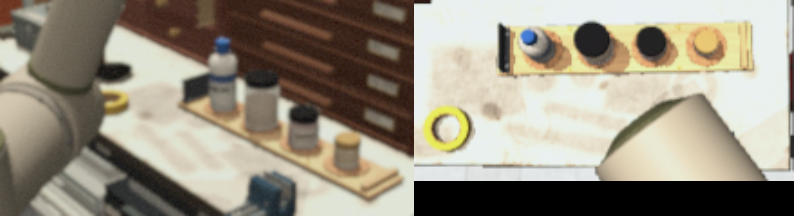

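All four stand upright in the right order, about 3 mm or less from their mat centres. The tape hasn't moved and the arm is clear, so I'm handing in.

```bash
python3 -c "from rig import env;print(env.close_job())"
```

```text
the job is handed in; nothing more can be done
None
```

The bottle, tall jar, mid jar and small jar now stand upright on the rack, in that order from the steel plate down. I handed the job in at about 31 s of the 122 s allowed.

**Last checks:** The top camera put each one about 3 mm or less from its mat centre. The small jar was the furthest off, at about 3 mm. The tape gave the same readings as at the start, and the arm was well clear of everything.

**What disagreed:** The real finger tips ended about 30 mm higher than the reported TCP. Because of that, my first two closes on the bottle slid onto its shoulder and cap, with up to about 21 N of upward force at the wrist. The bottle stayed upright. I measured the offset with the camera, went lower, and every later grasp held first time.

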